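Seal the sample pot and hold the carousel's index plunger out

TASK

Press the loose blue lid on the sample pot straight down until it is seated fully home and level on the rim. Then take hold of the red knob of the carousel's index plunger, pull it straight up as far as it goes, so that its pin stands clear of the hole in the plate, and keep it there: finish while still holding the plunger fully up, because it springs back when let go. Leave the bottles, flask, timer and carton that stand round the carousel where they are.

Things in the scene. Friction and masses are not known exactly. Their poses are not given: they have to be found in the camera images.
- carousel: indexing sample carousel, fixed to the bench: round grey base and aluminium plate, 216 mm across, plate top 32 mm above the bench; the plate does not need to be turned. Origin on the bench under the plate's centre, z up. On its -x side a grey bracket (36 mm wide in y, its top 74 mm above the bench) reaches in over the plate's edge and carries the upright index plunger at x = -95 mm, y = 0. The three pots stand on the plate, 62 mm from its centre
- pull_knob: red cylindrical knob of the index plunger, 24 mm diameter, 30 mm high, axis upright; origin at the centre of its underside, 96 mm above the bench when the pin is seated. Below it only a 16 mm steel barrel (top 94 mm above the bench) and, at 81 mm and below, a nut of 23 mm and the bracket, so fingers may reach about 10 mm below the knob. It moves only straight up and down with the plunger
- plunger (a joint): index plunger, lift in m: 0 = pin seated in the plate's hole, 0.020 = fully up against its stop (pin tip 8 mm clear above the plate). A spring pulls it down with 5 N at 0, rising to 11 N at 0.020; it drops back when let go
- pot_blue: white sample pot with the blue lid, fixed on the carousel plate at one of three stations; outer diameter 50 mm, 46 mm high above the plate, standing in a black collar 62 mm across; origin at the centre of its underside, 32 mm above the bench
- pot_rim (a point): centre of that pot's mouth, level with its rim, 78 mm above the bench
- blue_lid: loose blue lid, 57 mm diameter, 14 mm high in all: a flat disc 6 mm thick with an 8 mm skirt that hangs outside the pot's rim; origin at the centre of the skirt's lower edge, z up. At the start it rests on the pot's dark rubber seal, its disc's underside 6 mm above the rim; about 8 N straight down on its middle slides the seal in until the disc's underside meets the rim, and it stays there
- lid_top (a point): centre of the flat top of the blue lid; 12 mm above pot_rim at the start, 6 mm above it when seated
- pot_b: another white pot, already shut with a grey lid, fixed on the plate; 57 mm across, top 52 mm above its origin at the centre of its underside
- pot_c: the same as pot_b, at another station
- flask_pink: bystander: conical flask with pink sample, 69 mm across, 108 mm high, origin at the centre of its underside
- hdpe_250: bystander: white plastic bottle with blue screw cap, 60 mm across, 125 mm high, origin at the centre of its underside
- timer: bystander: small white countdown timer, 57x63x17 mm, origin at the centre of its underside
- cover_slips: bystander: small blue carton, 48x60x32 mm, origin at the centre of its underside
Not all that is in view belongs to the job. Of the things that look like the blue_lid, the largest one is meant.

How it is judged:
By the outcome, as a careful person would: the job done as asked, in the order asked, and still so for the second after the job is handed in, while the arm keeps its last pose, push and grip.
It also fails if it takes over 40 s, if anything falls off the work surface, if the arm or the gripper's body presses on something with over 40 N, if the wrist force passes 120 N, or if a joint passes its speed limit or range.

ROBOT

A 6-joint arm with a two-finger parallel gripper is mounted at the origin on a cart in front of the work surface, level with it; the furniture and walls round the work are solid. World frame = base frame: x ahead of the robot, y to its left, z up, the work surface at z = 0. Lengths are in m, angles in rad, forces in N, time in s.
With the tool pointing down it reaches from about 0.225 to 0.875 m from the base axis. Payload 3.4 kg.
Tool frame: the origin (TCP) lies at the very end of the fingers, on their centre line; the grasp point (between the pads) lies 19 mm behind it; z points along the fingers, y is the line along which they close (so a half turn about z gives the same grasp; the last joint's range is limited). The gripper opens to 85 mm and grips with 20 to 120 N. Pads are 22 mm wide; open, the fingers measure 114 mm over their backs; the gripper's body (76 mm by 85 mm) begins 54 mm behind the grasp point. The pads swing forward as they close: fully open they stand 13 mm farther back than shut.
Start: joints at [1.148, 0.276, 1.505, -0, 1.361, -0.121], TCP at [0.171, 0.549, 0.231] pointing down, gripper open.
Joint ranges: [-2.89, 2.89], [-0.75, 2.08], [0.22, 2.7], [-1.18, 4.32], [0.11, 2.71], [-2.7, 2.7]. Speed limits (rad/s): [2.57, 2.57, 3.14, 3.14, 3.14, 3.14].

INTERFACE

Orientations are given as a unit quaternion [w, x, y, z].
In Python, from rig import get_state, optics, sign_off gives the robot as it stands.
- The arm moves only by the tool send_rows, never from a script. Its argument "increments" is a list of rows, each an object with "gripper": the gripper's target within -1 to 1 (shut at 1, half-way at 0, fully open at -1); "linear": the shift along the world's x, y, z in m, a list of three; "delta_rot": the turn, a rotation vector about the world's x, y, z in rad, a list of three. In form: [{"gripper": gripper, "linear": [dx, dy, dz], "delta_rot": [rx, ry, rz]}, ...]. A call has 1 to 8 rows; each row is the pose to reach, as a shift and turn from the pose commanded when the call began; what a row does not reach only later rows make up. A row lasts 1/10 s, in which the tool goes at most 50 mm and 8.59 degrees, less where a joint would pass 70% of its speed; a pose out of reach is approached as far as the arm can. A call with a gripper value outside its range is refused whole. The fingers move at their own pace and stop on an object; "newtons" is the grip in N (left out, the last holds). Time passes only in rows, so rows that repeat a pose let the fingers close. It gives the time, the measured TCP pose, the force, the opening and the grip force at its end, in the units of the state.
- get_state(): the state, without advancing time (a new reading comes with each control period).
- optics.get_image(name): name is "scene" or "side" or "wrist"; returns a dict with "pixels" (384x512x3 uint8, blue, green, red), "K" (3x3 intrinsics, pixels), "rvec" (rotation vector, rad) and "tvec" (3), from world to camera coordinates, as OpenCV has them; the wrist camera has in their place "T_tool_cam" (4x4, takes a point from camera to tool coordinates, whose origin is the TCP and whose axes are the flange's). Camera axes: x right, y down, z forward; pixel columns grow to the right and rows downward; lengths in m; the calibration is good to about 2 mm. A picture is of the moment at which its call begins: read the wrist's pose just before it. There is no depth.
- sign_off(): hands the job in; it is judged then, once.
The state is a dict: "clock": time; "qpos": joint angles; "qd": joint speeds; "effort": joint torques, N m; "position": TCP position; "ee_rot": TCP orientation; "contact_force": force on the tool from outside, world axes, zero at the start; "moment": the same for the moment, N m; "width": finger opening in m; "gripper_force": force on a finger pad.
Only numpy, scipy, OpenCV 4.12 (cv2) and the standard library are available. Lean on these libraries where they do the work, as an engineer would, in place of code of your own. Each camera call takes 0.05 s, during which the arm holds its last target. There are 200 camera calls.

## Working session

There is one attempt and no reset: what is moved stays moved. The work goes in short steps, Python scripts to look and compute and a tool call to move; the robot and the scene stay as the last step left them, time stands still between calls to the robot, and variables do not carry over. Pictures are saved under pics/ and viewed, at most 10 in all, crops included, and the job is handed in when it is done.

Besides the shell and the picture viewer there is one more tool, called after "Call:" as name(argument=value, ...), one argument or row to a line, values as JSON. send_rows: Moves the arm, as the interface text tells. Its arguments: {"type":"object","properties":{"increments":{"type":"array"},"newtons":{"type":"number"}},"required":["increments"]}

```bash
mkdir -p pics
cat > h.py <<'E'
import numpy as np, cv2
from rig import get_state, optics, sign_off
from scipy.spatial.transform import Rotation as R
def cam(name):
    s=get_state(); d=optics.get_image(name); K=np.array(d["K"])
    if name=="wrist":
        w,x,y,z=s["ee_rot"]; T=np.eye(4); T[:3,:3]=R.from_quat([x,y,z,w]).as_matrix(); T[:3,3]=s["position"]
        W=T@np.array(d["T_tool_cam"]); Rm=W[:3,:3]; c=W[:3,3]
    else:
        Rm=cv2.Rodrigues(np.array(d["rvec"],float))[0].T; c=-Rm@np.array(d["tvec"],float).ravel()
    return d["pixels"],K,Rm,c
def ray(K,Rm,c,uv,z):
    v=Rm@np.linalg.inv(K)@np.array([uv[0],uv[1],1.]); return c+v*(z-c[2])/v[2]
def proj(K,Rm,c,p):
    q=K@(Rm.T@(np.array(p)-c)); return q[:2]/q[2]
def blobs(img,col,amin=30):
    h=cv2.cvtColor(img,cv2.COLOR_BGR2HSV); H,S,V=cv2.split(h)
    m={"red":((H<8)|(H>172))&(S>140)&(V>60),"blue":(H>95)&(H<125)&(S>110)&(V>50)}[col].astype(np.uint8)
    n,l,st,ce=cv2.connectedComponentsWithStats(m)
    return [(st[i].tolist(),ce[i].round(1).tolist()) for i in range(1,n) if st[i][4]>=amin]
E
python3 - <<'E'
from h import *
s=get_state(); print(s)
ims=[]
for n in("scene","side"):
    p,K,Rm,c=cam(n); cv2.imwrite(f"pics/{n}0.png",p); np.savez(n+"0.npz",K=K,Rm=Rm,c=c,p=p)
    print(n,c.round(3),K[0,0])
    for col in("red","blue"): print(col,blobs(p,col))
E
```

```text
{'clock': 0.0, 'qpos': array([ 1.14799217e+00,  2.76571447e-01,  1.50611563e+00, -1.69750220e-05,
        1.36068315e+00, -1.20992433e-01]), 'qd': array([ 1.13670943e-03, -1.02709643e-03,  1.93830584e-04, -8.27189494e-04,
       -6.92073802e-06,  7.94973630e-04]), 'effort': array([-2.70290970e-03, -4.16766000e+01, -2.45803839e+01, -2.57246420e-04,
        1.07433010e-02,  4.62036169e-06]), 'position': array([0.17071231, 0.54853299, 0.2304601 ]), 'ee_rot': array([-2.30697960e-04,  1.50331942e-01,  9.88635179e-01, -8.58361753e-04]), 'contact_force': array([-0.75955303,  0.98884469, -1.11163218]), 'moment': array([-0.00324011,  0.00235202, -0.02002857]), 'gripper_force': 0.0, 'width': 0.08584513431499562}
scene [0.163 0.736 1.056] 402.10054247970635
red [([357, 8, 15, 9, 63], [366.0, 11.4]), ([380, 9, 8, 7, 34], [383.5, 11.9]), ([279, 59, 11, 15, 86], [283.5, 67.5]), ([279, 162, 8, 11, 65], [283.0, 167.2])]
blue [([268, 20, 10, 12, 69], [272.4, 25.1]), ([316, 36, 7, 7, 36], [318.9, 38.8]), ([338, 64, 12, 12, 38], [341.9, 70.4]), ([162, 117, 9, 10, 44], [166.9, 122.6]), ([316, 123, 17, 18, 92], [321.6, 132.2]), ([140, 145, 13, 30, 168], [146.0, 159.0]), ([243, 164, 17, 15, 209], [251.1, 171.0]), ([227, 210, 13, 12, 131], [233.0, 215.3]), ([248, 216, 14, 13, 136], [254.5, 221.5]), ([202, 285, 11, 14, 122], [207.2, 291.3]), ([154, 342, 27, 29, 240], [166.8, 358.0])]
side [0.316 0.781 0.718] 349.1551242574105
red [([257, 97, 7, 6, 33], [259.7, 99.7]), ([280, 168, 10, 12, 94], [285.0, 173.2])]
blue [([301, 147, 10, 11, 63], [304.8, 152.9]), ([130, 160, 14, 35, 191], [136.5, 176.8]), ([242, 178, 18, 13, 184], [250.4, 184.1]), ([231, 225, 16, 15, 187], [238.6, 232.1]), ([256, 228, 17, 15, 197], [263.7, 234.8]), ([229, 294, 14, 18, 195], [235.4, 302.2]), ([190, 379, 22, 5, 65], [201.8, 381.4])]
```

View pics/scene0.png

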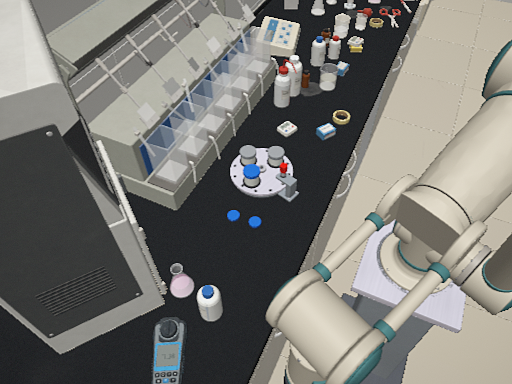

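View pics/side0.png

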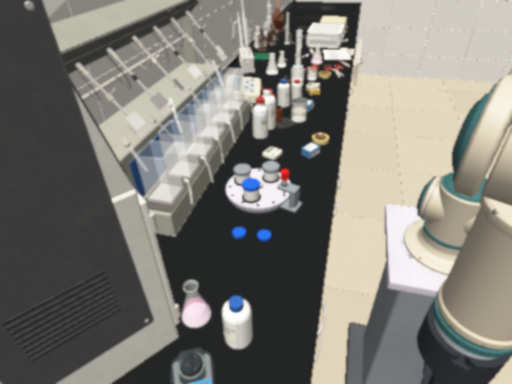

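The lid candidates in the scene picture are:
- the blue lid on a carousel pot at (251,171)
- two loose blue discs on the bench at (233,215) and (254,221)
- the bottle cap at (207,291)

Red candidates are the knob at (283,167) and a bottle cap at (283,67). I choose the lid on the pot and the knob on the bracket. Next I measure both and check them in a crop.

Run:
```python
from h import *
D={n:np.load(n+"0.npz") for n in("scene","side")}
def P(n,uv,z): d=D[n]; return ray(d["K"],d["Rm"],d["c"],uv,z).round(4)
for n,l,k,o in(("scene",(251.1,171),(283,167.2),[(233,215.3),(254.5,221.5)]),("side",(250.4,184.1),(285,173.2),[(238.6,232.1),(263.7,234.8)])):
    print(n,"lid",P(n,l,.088),"knob",P(n,k,.113),"discs",[P(n,u,.008) for u in o])
    # lid width in m
    print("lid px width m", np.linalg.norm(P(n,(l[0]-8.5,l[1]),.088)-P(n,(l[0]+8.5,l[1]),.088)), "disc",np.linalg.norm(P(n,(o[0][0]-6.5,o[0][1]),.008)-P(n,(o[0][0]+6.5,o[0][1]),.008)))
p=D["scene"]["p"][130:235,200:340]; cv2.imwrite("pics/crop1.png",cv2.resize(p,None,fx=5,fy=5,interpolation=cv2.INTER_CUBIC))
```

```text
scene lid [ 0.5633 -0.0446  0.088 ] knob [ 0.4678 -0.0818  0.113 ] discs [array([0.5657, 0.0878, 0.008 ]), array([0.4926, 0.0807, 0.008 ])]
lid px width m 0.05512023222012045 disc 0.041745179362412656
side lid [ 0.5664 -0.0456  0.088 ] knob [ 0.4684 -0.0914  0.113 ] discs [array([0.5682, 0.0856, 0.008 ]), array([0.4945, 0.0793, 0.008 ])]
lid px width m 0.05205506699640292 disc 0.03783754748923355
```

View pics/crop1.png

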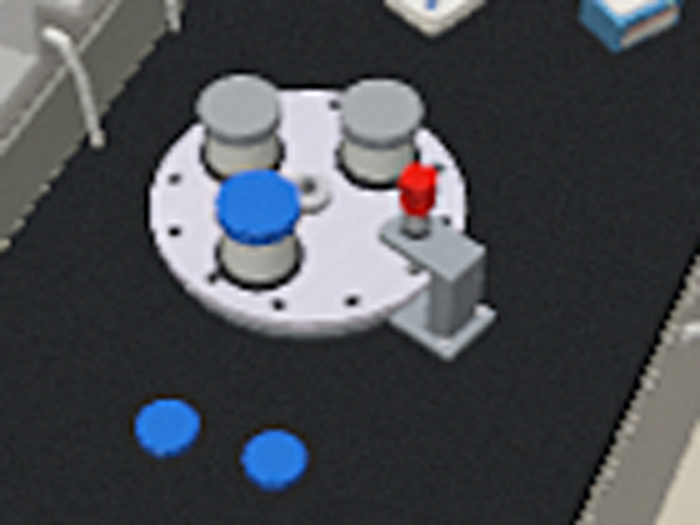

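The crop shows the large blue lid on its pot at crop (258,206), clearly wider than the two bench discs. The knob is at (417,190), and the two grey-lidded pots are behind them. The two views agree to within 10 mm, so I move above and look from close by.

Call:
send_rows(
  increments=[
    {"gripper": 1,"linear": [0.02,-0.035,0.02],"delta_rot": [0,0,0]},
    {"gripper": 1,"linear": [0.045,-0.075,0.04],"delta_rot": [0,0,0]},
    {"gripper": 1,"linear": [0.07,-0.115,0.04],"delta_rot": [0,0,0]},
    {"gripper": 1,"linear": [0.095,-0.155,0.04],"delta_rot": [0,0,0]},
    {"gripper": 1,"linear": [0.12,-0.195,0.04],"delta_rot": [0,0,0]},
    {"gripper": 1,"linear": [0.145,-0.235,0.04],"delta_rot": [0,0,0]},
    {"gripper": 1,"linear": [0.17,-0.275,0.04],"delta_rot": [0,0,0]},
    {"gripper": 1,"linear": [0.19,-0.31,0.04],"delta_rot": [0,0,0]},
  ],
  newtons=60,
)

```text
clock: 0.9
position: [0.3616, 0.2369, 0.2711]
ee_rot: [0.0, 0.151, 0.989, -0.0]
contact_force: [0.8, 0.1, -0.4]
width: 0.0003
gripper_force: 0.0
```

Call:
send_rows(
  increments=[
    {"gripper": 1,"linear": [0.02,-0.035,0],"delta_rot": [0,0,0]},
    {"gripper": 1,"linear": [0.045,-0.075,0],"delta_rot": [0,0,0]},
    {"gripper": 1,"linear": [0.07,-0.115,0],"delta_rot": [0,0,0]},
    {"gripper": 1,"linear": [0.095,-0.155,0],"delta_rot": [0,0,0]},
    {"gripper": 1,"linear": [0.12,-0.195,0],"delta_rot": [0,0,0]},
    {"gripper": 1,"linear": [0.145,-0.235,0],"delta_rot": [0,0,0]},
    {"gripper": 1,"linear": [0.16,-0.27,0],"delta_rot": [0,0,0]},
    {"gripper": 1,"linear": [0.16,-0.27,0],"delta_rot": [0,0,0]},
  ],
)

```text
clock: 1.7
position: [0.5228, -0.0354, 0.2703]
ee_rot: [-0.0, 0.153, 0.988, -0.001]
contact_force: [-0.5, -0.0, -0.2]
width: -0.0
gripper_force: 0.0
```

Run:
```python
from h import *
s=get_state(); print(s["clock"],s["position"],s["ee_rot"],s["width"],s["contact_force"],s["qpos"])
p,K,Rm,c=cam("wrist"); cv2.imwrite("pics/w1.png",p); np.savez("w1.npz",K=K,Rm=Rm,c=c,p=p)
print(c,K[0,0])
for st,ce in blobs(p,"blue",200): print("blue",st,ce,ray(K,Rm,c,ce,.090).round(4))
for st,ce in blobs(p,"red",60): print("red",st,ce,ray(K,Rm,c,ce,.126).round(4))
```

```text
1.7 [ 0.52280228 -0.03537062  0.2702571 ] [-3.38518869e-06  1.52816004e-01  9.88254048e-01 -1.09780025e-03] -2.1498238214801654e-05 [-0.5485811  -0.02415912 -0.23012504] [-0.19884724  0.17854491  1.54000193 -0.00221784  1.42295323 -1.46248255]
[ 0.45508953 -0.01381154  0.41263501] 323.7661295819302
blue [322, 82, 35, 36, 986] [338.9, 99.5] [0.4853 0.0593 0.09  ]
blue [341, 139, 34, 34, 889] [357.3, 155.4] [0.544  0.0642 0.09  ]
blue [230, 178, 53, 50, 2152] [256.1, 203.6] [ 0.5623 -0.0487  0.09  ]
red [174, 115, 31, 30, 681] [188.7, 129.2] [ 0.4667 -0.0803  0.126 ]
```

View pics/w1.png

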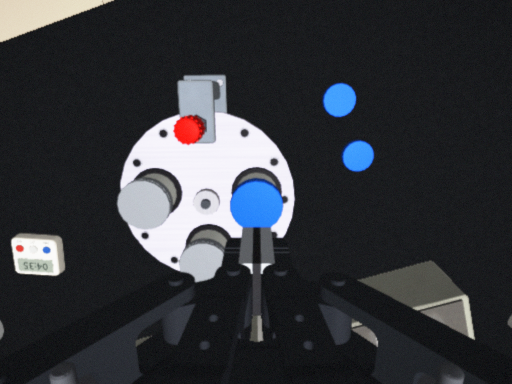

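The wrist view shows the lid at (256,204), the knob at (189,129), the plate hub at (206,201), and the grey pots at (147,204) and (203,260). I check the distances against the given geometry.

Run:
```python
from h import *
d=np.load("w1.npz"); K,Rm,c,p=[d[k] for k in("K","Rm","c","p")]
g=cv2.cvtColor(p,cv2.COLOR_BGR2GRAY)
# plate holes / outline: white mask, convex hull top part
h=cv2.cvtColor(p,cv2.COLOR_BGR2HSV); m=((h[...,1]<40)&(h[...,2]>190)).astype(np.uint8)
n,l,st,ce=cv2.connectedComponentsWithStats(m); i=1+np.argmax(st[1:,4]); ys,xs=np.where(l==i)
hull=cv2.convexHull(np.c_[xs,ys].astype(np.int32))[:,0]
W=np.array([ray(K,Rm,c,u,.032)[:2] for u in hull])
from scipy.optimize import least_squares
f=least_squares(lambda q:np.hypot(*(W-q[:2]).T)-q[2],[.53,-.1,.108],loss="soft_l1",f_scale=.001); C=f.x; print("plate",C)
# lid: top outline fit of radius 28.5mm at z=.09
h2=((h[...,0]>95)&(h[...,0]<125)&(h[...,1]>110)).astype(np.uint8); n,l,st,ce=cv2.connectedComponentsWithStats(h2)
i=l[200,256]; ys,xs=np.where(l==i); hull=cv2.convexHull(np.c_[xs,ys].astype(np.int32))[:,0]; hull=hull[hull[:,1]<222]
W=np.array([ray(K,Rm,c,u,.09)[:2] for u in hull]); f=least_squares(lambda q:np.hypot(*(W-q[:2]).T)-q[2],[.56,-.05,.028],loss="soft_l1",f_scale=.001); L=f.x; print("lid",L)
print("lid-C",np.linalg.norm(L[:2]-C[:2]))
for z in(.126,.12,.113):
    k=ray(K,Rm,c,(188.7,129.2),z)[:2]; v=k-C[:2]; print(z,k,np.linalg.norm(v),np.degrees(np.arctan2(v[1],v[0])))
print("hub",ray(K,Rm,c,(206,201),.04), "optical axis",Rm[:,2])
```

```text
plate [ 0.55866019 -0.11186186  0.10779387]
lid [ 0.56291675 -0.04896345  0.0283208 ]
lid-C 0.06304226843849146
0.126 [ 0.46669368 -0.08031866] 0.09722557153705193 161.0687653189775
0.12 [ 0.46693659 -0.08171083] 0.09655208005939751 161.80346889020626
0.113 [ 0.46721998 -0.08333502] 0.09578670878357051 162.6735084154011
hub [ 0.55738954 -0.11112193  0.04      ] optical axis [ 0.26500975 -0.08618041 -0.96038678]
```

Everything agrees: plate radius 107.8 mm, lid 63 mm from the plate centre, knob about 96 mm. I go above the lid and down to 8 mm over it.

Call:
send_rows(
  increments=[
    {"gripper": 1,"linear": [0.02,-0.006,0],"delta_rot": [0,0,0]},
    {"gripper": 1,"linear": [0.04,-0.013,-0.02],"delta_rot": [0,0,0]},
    {"gripper": 1,"linear": [0.04,-0.013,-0.06],"delta_rot": [0,0,0]},
    {"gripper": 1,"linear": [0.04,-0.013,-0.1],"delta_rot": [0,0,0]},
    {"gripper": 1,"linear": [0.04,-0.013,-0.14],"delta_rot": [0,0,0]},
    {"gripper": 1,"linear": [0.04,-0.013,-0.165],"delta_rot": [0,0,0]},
    {"gripper": 1,"linear": [0.04,-0.013,-0.172],"delta_rot": [0,0,0]},
    {"gripper": 1,"linear": [0.04,-0.013,-0.172],"delta_rot": [0,0,0]},
  ],
)

```text
clock: 2.55
position: [0.56, -0.0428, 0.0987]
ee_rot: [-0.001, 0.15, 0.989, 0.0]
contact_force: [0.4, 0.2, 0.3]
width: -0.0
gripper_force: 0.0
```

Call:
send_rows(
  increments=[
    {"gripper": 1,"linear": [0,0,-0.003],"delta_rot": [0,0,0]},
    {"gripper": 1,"linear": [0,0,-0.006],"delta_rot": [0,0,0]},
    {"gripper": 1,"linear": [0,0,-0.008],"delta_rot": [0,0,0]},
    {"gripper": 1,"linear": [0,0,-0.009],"delta_rot": [0,0,0]},
    {"gripper": 1,"linear": [0,0,-0.01],"delta_rot": [0,0,0]},
    {"gripper": 1,"linear": [0,0,-0.011],"delta_rot": [0,0,0]},
    {"gripper": 1,"linear": [0,0,-0.011],"delta_rot": [0,0,0]},
  ],
)

```text
clock: 3.25
position: [0.5611, -0.044, 0.0892]
ee_rot: [0.0, 0.15, 0.989, 0.0]
contact_force: [-1.2, 0.8, 5.5]
width: 0.0002
gripper_force: 2.4
```

Shifts count from the commanded pose, so I am 5 mm off centre. I lift off, correct and press.

Call:
send_rows(
  increments=[
    {"gripper": 1,"linear": [0,0,0.008],"delta_rot": [0,0,0]},
    {"gripper": 1,"linear": [0.002,-0.005,0.008],"delta_rot": [0,0,0]},
    {"gripper": 1,"linear": [0.002,-0.005,0.003],"delta_rot": [0,0,0]},
    {"gripper": 1,"linear": [0.002,-0.005,0.001],"delta_rot": [0,0,0]},
    {"gripper": 1,"linear": [0.002,-0.005,-0.001],"delta_rot": [0,0,0]},
    {"gripper": 1,"linear": [0.002,-0.005,-0.002],"delta_rot": [0,0,0]},
    {"gripper": 1,"linear": [0.002,-0.005,-0.003],"delta_rot": [0,0,0]},
    {"gripper": 1,"linear": [0.002,-0.005,-0.004],"delta_rot": [0,0,0]},
  ],
)

```text
clock: 4.05
position: [0.5629, -0.0492, 0.0849]
ee_rot: [0.0, 0.15, 0.989, -0.0]
contact_force: [-1.4, -1.6, 7.2]
width: 0.0001
gripper_force: 3.5
```

Call:
send_rows(
  increments=[
    {"gripper": 1,"linear": [0,0,-0.001],"delta_rot": [0,0,0]},
    {"gripper": 1,"linear": [0,0,-0.002],"delta_rot": [0,0,0]},
    {"gripper": 1,"linear": [0,0,-0.002],"delta_rot": [0,0,0]},
  ],
)

```text
clock: 4.35
position: [0.5629, -0.0492, 0.084]
ee_rot: [0.0, 0.15, 0.989, -0.0]
contact_force: [-3.5, 0.7, 13.1]
width: -0.0002
gripper_force: 6.6
```

Call:
send_rows(
  increments=[
    {"gripper": 1,"linear": [0,0,-0.001],"delta_rot": [0,0,0]},
    {"gripper": 1,"linear": [0,0,-0.002],"delta_rot": [0,0,0]},
    {"gripper": 1,"linear": [0,0,-0.002],"delta_rot": [0,0,0]},
  ],
)

```text
clock: 4.65
position: [0.5629, -0.0492, 0.0839]
ee_rot: [0.001, 0.15, 0.989, -0.0]
contact_force: [-6.9, -0.1, 23.8]
width: -0.0001
gripper_force: 12.2
```

A hard stop at z = 0.084 with 24 N means the lid is seated. I lift and look at the lid and knob together.

Call:
send_rows(
  increments=[
    {"gripper": 1,"linear": [0,0,0.02],"delta_rot": [0,0,0]},
    {"gripper": 1,"linear": [0,0,0.06],"delta_rot": [0,0,0]},
    {"gripper": 1,"linear": [-0.01,-0.01,0.1],"delta_rot": [0,0,0]},
    {"gripper": 1,"linear": [-0.03,-0.03,0.13],"delta_rot": [0,0,0]},
    {"gripper": 1,"linear": [-0.033,-0.041,0.15],"delta_rot": [0,0,0]},
    {"gripper": 1,"linear": [-0.033,-0.041,0.15],"delta_rot": [0,0,0]},
    {"gripper": 1,"linear": [-0.033,-0.041,0.15],"delta_rot": [0,0,0]},
  ],
)

```text
clock: 5.35
position: [0.5297, -0.0897, 0.2297]
ee_rot: [-0.0, 0.151, 0.989, 0.0]
contact_force: [-0.8, 0.8, -1.3]
width: 0.0003
gripper_force: 0.0
```

Run:
```python
from h import *
s=get_state(); print(s["clock"],s["position"],s["ee_rot"])
p,K,Rm,c=cam("wrist"); cv2.imwrite("pics/w2.png",p); np.savez("w2.npz",K=K,Rm=Rm,c=c,p=p); print(c)
for st,ce in blobs(p,"blue",400): print("blue",st,ce,ray(K,Rm,c,ce,.084).round(4))
for st,ce in blobs(p,"red",100): print("red",st,ce,[ray(K,Rm,c,ce,z).round(4) for z in (.126,.115)])
k=np.array([.468,-.083]); print("pred top/bottom px",proj(K,Rm,c,[*k,.126]),proj(K,Rm,c,[*k,.096]))
S,Ks,Rs,cs=cam("side"); z=S[140:230,200:320]; cv2.imwrite("pics/s2.png",cv2.resize(z,None,fx=6,fy=6,interpolation=cv2.INTER_CUBIC))
```

```text
5.35 [ 0.52973661 -0.0897196   0.2296716 ] [-2.29910058e-04  1.50669656e-01  9.88584061e-01  3.96419021e-04]
[ 0.46193097 -0.06888368  0.37211345]
blue [375, 59, 41, 41, 1300] [395.4, 78.9] [0.4865 0.0469 0.084 ]
blue [394, 125, 39, 37, 1143] [412.8, 142.7] [0.5446 0.0518 0.084 ]
blue [278, 164, 61, 60, 2822] [307.6, 193.5] [ 0.5626 -0.0499  0.084 ]
red [224, 89, 33, 35, 837] [239.8, 105.5] [array([ 0.4671, -0.083 ,  0.126 ]), array([ 0.4674, -0.0837,  0.115 ])]
pred top/bottom px [240.22208334 106.63866857] [241.91990104 105.123731  ]
```

View pics/w2.png

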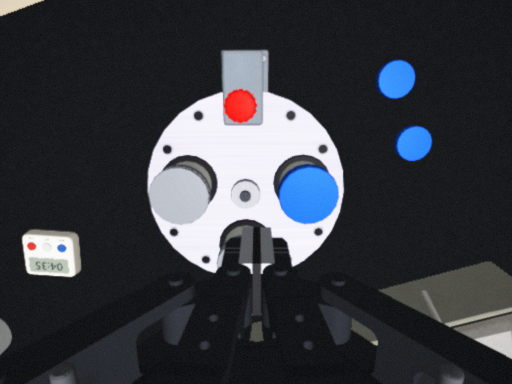

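View pics/s2.png

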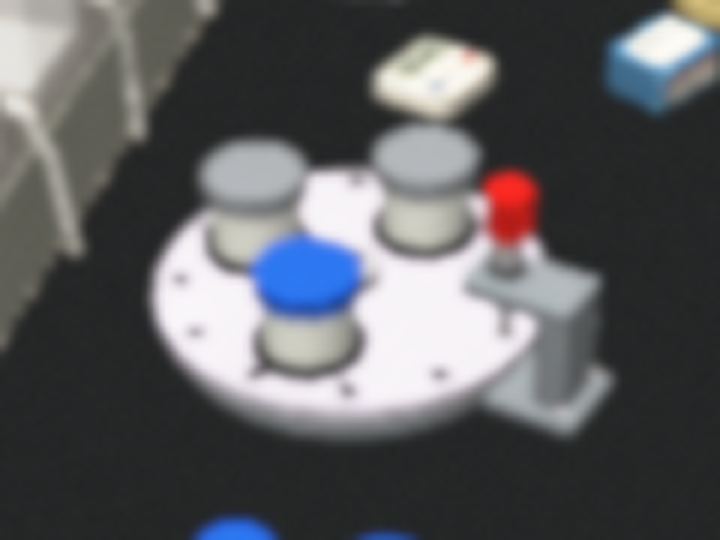

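Wrist view: the knob is at (240,105) and the seated lid at (308,194). Side crop: the blue lid sits level and close on the pot, like the grey ones. The knob is at (0.4675, -0.083), and the closing line runs across the bracket with free sides.

Call:
send_rows(
  increments=[
    {"gripper": -1,"linear": [-0.03,0.003,0],"delta_rot": [0,0,0]},
    {"gripper": -1,"linear": [-0.0625,0.007,0],"delta_rot": [0,0,0]},
    {"gripper": -1,"linear": [-0.0625,0.007,0],"delta_rot": [0,0,0]},
    {"gripper": -1,"linear": [-0.0625,0.007,0],"delta_rot": [0,0,0]},
    {"gripper": -1,"linear": [-0.0625,0.007,-0.02],"delta_rot": [0,0,0]},
    {"gripper": -1,"linear": [-0.0625,0.007,-0.04],"delta_rot": [0,0,0]},
    {"gripper": -1,"linear": [-0.0625,0.007,-0.06],"delta_rot": [0,0,0]},
    {"gripper": -1,"linear": [-0.0625,0.007,-0.06],"delta_rot": [0,0,0]},
  ],
)

```text
clock: 6.25
position: [0.4665, -0.0822, 0.1673]
ee_rot: [-0.003, 0.15, 0.989, 0.001]
contact_force: [-0.6, -0.1, -0.4]
width: 0.0855
gripper_force: 0.0
```

Call:
send_rows(
  increments=[
    {"gripper": -1,"linear": [0,0,-0.02],"delta_rot": [0,0,0]},
    {"gripper": -1,"linear": [0,0,-0.04],"delta_rot": [0,0,0]},
    {"gripper": -1,"linear": [0,0,-0.06],"delta_rot": [0,0,0]},
    {"gripper": -1,"linear": [0,0,-0.074],"delta_rot": [0,0,0]},
    {"gripper": -1,"linear": [0,0,-0.08],"delta_rot": [0,0,0]},
    {"gripper": -1,"linear": [0,0,-0.08],"delta_rot": [0,0,0]},
  ],
)

```text
clock: 6.85
position: [0.4679, -0.0829, 0.09]
ee_rot: [-0.0, 0.15, 0.989, 0.0]
contact_force: [-0.3, 0.3, 0.3]
width: 0.0855
gripper_force: 0.0
```

Call:
send_rows(
  increments=[
    {"gripper": 0.1,"linear": [0,0,0],"delta_rot": [0,0,0]},
    {"gripper": 0.3,"linear": [0,0,0],"delta_rot": [0,0,0]},
    {"gripper": 0.5,"linear": [0,0,0],"delta_rot": [0,0,0]},
    {"gripper": 1,"linear": [0,0,0],"delta_rot": [0,0,0]},
    {"gripper": 1,"linear": [0,0,0],"delta_rot": [0,0,0]},
    {"gripper": 1,"linear": [0,0,0],"delta_rot": [0,0,0]},
    {"gripper": 1,"linear": [0,0,0],"delta_rot": [0,0,0]},
    {"gripper": 1,"linear": [0,0,0],"delta_rot": [0,0,0]},
  ],
  newtons=60,
)

```text
clock: 7.65
position: [0.4676, -0.0832, 0.091]
ee_rot: [0.0, 0.15, 0.989, -0.0]
contact_force: [-1.5, -1.2, 5.1]
width: 0.0224
gripper_force: 58.5
```

Call:
send_rows(
  increments=[
    {"gripper": 1,"linear": [0,0,0.0],"delta_rot": [0,0,0]},
    {"gripper": 1,"linear": [0,0,0.004],"delta_rot": [0,0,0]},
    {"gripper": 1,"linear": [0,0,0.008],"delta_rot": [0,0,0]},
    {"gripper": 1,"linear": [0,0,0.012],"delta_rot": [0,0,0]},
    {"gripper": 1,"linear": [0,0,0.015],"delta_rot": [0,0,0]},
    {"gripper": 1,"linear": [0,0,0.018],"delta_rot": [0,0,0]},
    {"gripper": 1,"linear": [0,0,0.018],"delta_rot": [0,0,0]},
  ],
  newtons=80,
)

```text
clock: 8.35
position: [0.4676, -0.0832, 0.1084]
ee_rot: [0.0, 0.15, 0.989, -0.0]
contact_force: [3.4, -3.0, -11.0]
width: 0.0218
gripper_force: 78.7
```

Call:
send_rows(
  increments=[
    {"gripper": 1,"linear": [0,0,0.002],"delta_rot": [0,0,0]},
    {"gripper": 1,"linear": [0,0,0.004],"delta_rot": [0,0,0]},
    {"gripper": 1,"linear": [0,0,0.005],"delta_rot": [0,0,0]},
    {"gripper": 1,"linear": [0,0,0.005],"delta_rot": [0,0,0]},
  ],
)

```text
clock: 8.75
position: [0.4675, -0.0832, 0.1113]
ee_rot: [-0.0, 0.15, 0.989, -0.0]
contact_force: [6.2, -4.6, -24.5]
width: 0.0218
gripper_force: 79.6
```

Travel is 20.3 mm and the force jumped to 24 N, so the plunger is at its stop. I hold a moment and check that nothing slips.

Call:
send_rows(
  increments=[
    {"gripper": 1,"linear": [0,0,0],"delta_rot": [0,0,0]},
    {"gripper": 1,"linear": [0,0,0],"delta_rot": [0,0,0]},
    {"gripper": 1,"linear": [0,0,0],"delta_rot": [0,0,0]},
    {"gripper": 1,"linear": [0,0,0],"delta_rot": [0,0,0]},
    {"gripper": 1,"linear": [0,0,0],"delta_rot": [0,0,0]},
    {"gripper": 1,"linear": [0,0,0],"delta_rot": [0,0,0]},
  ],
)

```text
clock: 9.35
position: [0.4675, -0.0832, 0.1113]
ee_rot: [-0.0, 0.15, 0.989, -0.0]
contact_force: [7.9, -4.6, -24.1]
width: 0.0224
gripper_force: 79.6
```

Run:
```python
from h import *
a,*_=cam("side"); b,*_=cam("scene")
A=cv2.resize(a[130:230,200:325],(500,400),interpolation=cv2.INTER_CUBIC)
p,K,Rm,c=cam("wrist"); B=p[40:360,100:400][:, :]; B=cv2.resize(B,(300,400))
cv2.imwrite("pics/f.png",np.hstack([A,B]))
```

```text
(no output)
```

View pics/f.png

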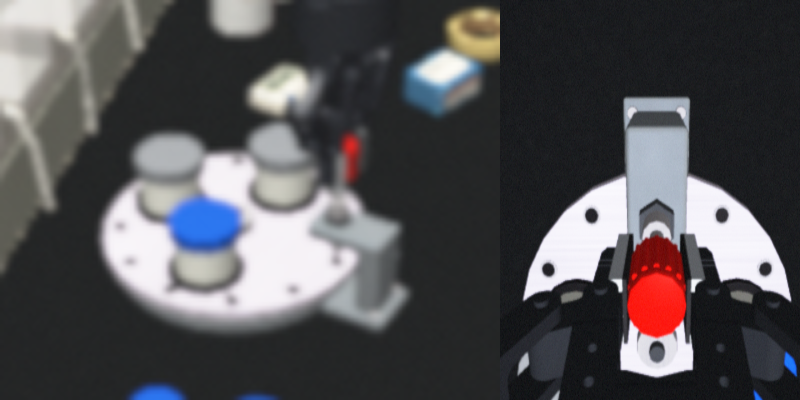

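The side view shows the knob lifted at (350,157) with the steel rod exposed below it. The wrist view shows the knob between the pads at (657,290). The lid is level at (205,222), the bystanders have not moved, and the force is steady. I hand in.

```bash
python3 -c "from rig import sign_off; print(sign_off())"
```

```text
the job is handed in; nothing more can be done
None
```

The job is handed in: the blue lid is pressed home and level, and the gripper still holds the index plunger fully up against its stop.

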